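# Shut and bolt the lid of the high-voltage test box

### The job

The board in the high-voltage test box is ready for its test: push the lid fully shut, then bolt it. With one fingertip hold the spring safety catch's paddle down, and keep it down while the other fingertip pushes the bolt's thumb tab forward until the bolt is fully home in the keeper on the lid; then let go, so that the catch springs up and locks the bolt, and leave everything untouched. Do not pick anything up, do not raise the lid further, and leave the loose things on the box and bench where they are.

Things in the scene. Friction and masses are not known exactly. Their poses are not given: they have to be found in the camera images.
- tester: high-voltage test box, grey steel, fixed, 340 (x) x 400 (y) x 90 mm high. Origin at the centre of its underside, z up, +x from its front (nearest the robot) to its hinged back, +y to its left. The front 130 mm of its top is a flat deck, 90 mm above the bench, with the bolt fitting (x -165 to -68, y -40 to +56 mm) and, at y -150 and +165, a button and a lamp, both under 22 mm high
- lid_rail (a point): the aluminium-framed clear lid (206 x 400 x 14 mm, 0.7 kg) is hinged along y at the box's back (box x +166, z +91 mm), starts ajar by 0.10 to 0.24 rad, stays where it is left; 1 to 4 N down on its front rail shuts it, to a hard stop. This point is on the top of that rail (30 mm wide in x), 80 mm left of the keeper: box x -25, y +60, z +104 mm when shut, higher when ajar
- keeper (a point): fixed point of the box (x -48, y -20, z +104 mm): centre of the opening of the steel keeper eye when the lid is shut. The eye sits on the lid's front edge on the bolt's line, 16 mm deep, 32 mm wide, its top 28 mm above the deck when shut
- bolt (a joint): slide of the bolt along the box's +x, m: 0 drawn back (start), 0.025 fully home in the keeper (hard stops at both). Needs about 2 N once the catch is clear, moves no more than 1.5 mm while the catch's tooth is in its notch, and stays where it is left. The bolt bar is 14 mm wide, its top 20 mm above the deck
- tab_face (a point): upright steel tab on the bolt, 8 mm thick (x), 24 wide (y), 40 tall (z); axes as the box's. This point is the middle of its face towards the robot, the face to push towards +x: box x -132, y -20, z +130 mm when drawn back, so its top stands 60 mm above the deck. Nothing behind it on that line is higher than 24 mm above the deck
- paddle_top (a point): paddle of the safety catch: dark steel plate 73 (x) x 24 (y) x 4 mm beside the bolt, 58 mm left (+y) of the bolt's line. This point is the centre of its top: box x -120.5, y +38, z +130 mm when up (40 mm above the deck). It is as long as the tab's travel, so a fingertip may slide along it while pressing. The catch's front arm crosses over the bolt at box x -94 to -84, beyond the tab's travel
- catch (a joint): angle of the catch about its pin (parallel to x, 32 mm right of the paddle's centre line), rad: 0 up, tooth in the bolt's notch; 0.24 paddle down at its stop, 7.7 mm lower. About 2.5 N starts it, 6 N holds it fully down; the tooth is clear from 0.14 (4.5 mm down). Springs back to 0 when let go with the bolt at either end; in between, its tooth rides on the bolt at 0.14
- screw_pot: small black open pot, 42 mm across, 26 mm high, standing on the test box's deck, left of the bolt; origin at the centre of its underside
- standoff: brass stand-off pillar, 14 mm across, 38 mm high, standing on the deck, right of the bolt; origin at the centre of its underside
- screwdriver: screwdriver, 190 mm long, lying on the bench in front of the test box
- multimeter: grey hand multimeter, 155 x 78 x 34 mm, lying on the bench at the left side of the test box; origin at the centre of its underside
- flux_jar: small jar, 48 mm across, 45 mm high, on the bench at the right side of the test box; origin at the centre of its underside
- solder_spool: spool, 60 mm across, 35 mm high, on the bench further right; origin at the centre of its underside
- phone: black telephone, 150 x 73 x 9 mm, lying on the bench at the left; origin at the centre of its underside

How it is judged (in metres and radians):
On the way, in this order (a step that is already met when the one before it is completed fails the run):
1. the lid is pushed fully shut, the bolt still drawn back (z of lid_rail in the frame of tester below 0.108 m and value of joint bolt below 0.004 m), for 0.2 s.
2. a fingertip holds the catch's paddle down, the bolt still drawn back (value of joint catch above 0.14 rad and contact force between the fingers and catch above 0.3 N and value of joint bolt below 0.006 m), for 0.05 s.
3. a finger pushes the bolt through the middle of its travel while the paddle is held down by the other (contact force between the fingers and catch above 0.3 N and contact force between the fingers and bolt above 0.3 N and value of joint bolt between 0.008 and 0.021 m), for 0.02 s.
4. the bolt is fully home with the paddle still held down (contact force between the fingers and catch above 0.3 N and value of joint catch above 0.12 rad and value of joint bolt above 0.023 m), for 0.05 s.
At the end, for the whole second after the job is handed in: The lid is shut (front rail within 4 mm of its stop), the bolt is home (past 23 of its 25 mm), the catch has sprung up (under 0.05 rad) and locks it, the bolt at rest, the robot touching nothing (z of lid_rail in the frame of tester below 0.108 m and value of joint bolt above 0.023 m and value of joint catch below 0.05 rad and velocity of joint bolt below 0.005 m/s).
It fails at once if the lid is raised well above where it stood ajar (z of lid_rail in the frame of tester above 0.166 m).
It fails at once if the pot or the stand-off on the deck is moved by more than 30 mm, lifted or carried (distance of any of screw_pot, standoff from where it was at the start of the episode above 0.03 m).
It fails at once if the screwdriver, multimeter, jar, spool or telephone on the bench is moved by more than 30 mm, lifted or carried (distance of any of screwdriver, multimeter, flux_jar, solder_spool, phone from where it was at the start of the episode above 0.03 m).
It also fails if it takes over 42 s, if anything falls off the work surface, if the arm or the gripper's body presses on something with over 40 N, if the wrist force passes 120 N, or if a joint passes its speed limit or range.

### The arm

A 6-joint arm with a two-finger parallel gripper is mounted at the origin on the work surface. World frame = base frame: x ahead of the robot, y to its left, z up, the work surface at z = 0. Lengths are in mm, angles in rad, forces in N, time in s.
With the tool pointing down it reaches from about 275 to 1000 mm from the base axis. Payload 8.4 kg.
Tool frame: the origin (TCP) lies at the very end of the fingers, on their centre line; the grasp point (between the pads) lies 19 mm behind it (manip.tcp_to_grasp is the distance from the TCP to the grasp point, in mm); z points along the fingers, y is the direction in which the jaws open and shut (so a half turn about z gives the same grasp; the last joint's range is limited). The gripper opens to 85 mm and grips with 20 to 120 N. Pads are 22 mm wide; open, the fingers measure 114 mm over their backs; the gripper's body (76 mm by 85 mm) begins 54 mm behind the grasp point. The pads swing forward as they close: fully open they stand 13 mm farther back than shut.
Start: joints at [-1.235, 0.353, 1.633, -0, 1.155, -0.002], TCP at [207.131, -589.682, 203.581] pointing down, gripper open.
Joint ranges: [-2.63, 2.63], [-0.92, 2.1], [0.06, 2.66], [-1.3, 4.44], [0, 2.69], [-3.02, 3.02]. Speed limits (rad/s): [2.22, 2.22, 2.79, 3.14, 3.14, 3.14].

### API

Orientations are given as a rotation vector (axis times angle).
In Python, from plant import manip gives the robot as it stands.
- The arm moves only by the tool apply_moves, never from a script. Its argument "series" is one flat list of numbers, 7 for each row, row after row: the shift along the tool's x, y, z in cm, then the turn, a rotation vector about the tool's x, y, z in rad, then the opening in per cent of the stroke, from 0 (shut) to 100 (fully open). A call has 1 to 10 rows; each row is the pose to reach, as a shift and turn from the pose commanded when the call began, along the tool's axes at that moment; what a row does not reach only later rows make up. A row lasts 1/10 s, in which the tool goes at most 50 mm and 8.59 degrees, less where a joint would pass 70% of its speed; a pose out of reach is approached as far as the arm can. A call with a gripper value outside its range is refused whole. The fingers move at their own pace and stop on an object; "force" is the grip in N (left out, the last holds). Time passes only in rows, so rows that repeat a pose let the fingers close. It gives the time, the measured TCP pose, the force and the opening at its end, in the units of the state.
- manip.get_state(): the state, without advancing time (a new reading comes with each control period).
- manip.read_camera(name): name is "side" or "top"; returns the picture (420x560x3 uint8, red, green, blue); there is no depth.
- manip.camera_params(name): a dict with "fx", "fy", "cx", "cy" (pixels), "xyz" and "rotation" of the camera in the world. Camera axes: x right, y down, z forward; pixel columns grow to the right and rows downward; lengths in mm; the calibration is good to about 2 mm. A picture is of the moment at which its call begins. camera_params takes no time and is no camera call.
- manip.sign_off(): hands the job in, once; it reports no verdict.
The state is a dict: "t": time; "joint_positions": joint angles; "qvel": joint speeds; "joint_efforts": joint torques, N m; "ee_pos": TCP position; "ee_rot": TCP orientation; "ft_force": force on the tool from outside, world axes, zero at the start; "moment": the same for the moment, N m; "opening": finger opening in mm.
Only numpy, scipy, OpenCV 4.12 (cv2) and the standard library are available. Lean on these libraries where they do the work, as an engineer would, in place of code of your own. Each camera call takes 0.05 s, during which the arm holds its last target. There are 200 camera calls.

## Working session

There is one attempt and no reset: what is moved stays moved. The work goes in short steps, Python scripts to look and compute and a tool call to move; the robot and the scene stay as the last step left them, time stands still between calls to the robot, and variables do not carry over. Pictures are saved under pics/ and viewed, on a budget of 10 in all, crops included, one or two more only if the job needs it, and the job is handed in when it is done.

Besides the shell and the picture viewer there is one more tool, called after "Emit:" as name(argument=value, ...), one argument or row to a line, values as JSON. apply_moves: Moves the arm, as the interface text tells. Its arguments: {"type":"object","properties":{"series":{"type":"array","items":{"type":"number"}},"force":{"type":"number"}},"required":["series"]}

```bash
mkdir -p pics
python3 - <<'E'
from plant import manip
import cv2
s=manip.get_state();print({k:s[k] for k in("t","ee_pos","ee_rot","ft_force","opening")})
for n in("top","side"):
    cv2.imwrite(f"pics/{n}0.png",manip.read_camera(n)[:,:,::-1]);print(n,manip.camera_params(n))
E
```

```text
{'t': 0.0, 'ee_pos': array([ 206.97372846, -589.18591107,  202.86276738]), 'ee_rot': array([-3.09552726e+00, -5.27873821e-01,  3.44263275e-04]), 'ft_force': array([ 0.28604889,  0.46241055, -1.59757064]), 'opening': 85.62739295716747}
top {'fx': 410.1963378332921, 'fy': 410.1963378332921, 'cx': 280.5650676966961, 'cy': 210.7301490726995, 'xyz': array([ 479.01403584,   26.27208351, 1363.82340371]), 'rotation': array([-2.19843409,  2.18297491, -0.06756779])}
side {'fx': 512.1462867584281, 'fy': 512.1462867584281, 'cx': 279.5418871881735, 'cy': 211.37740505442179, 'xyz': array([   53.95467109, -1211.29964529,   876.54304122]), 'rotation': array([-2.0576813 ,  0.41209887, -0.23225891])}
```

View pics/top0.png

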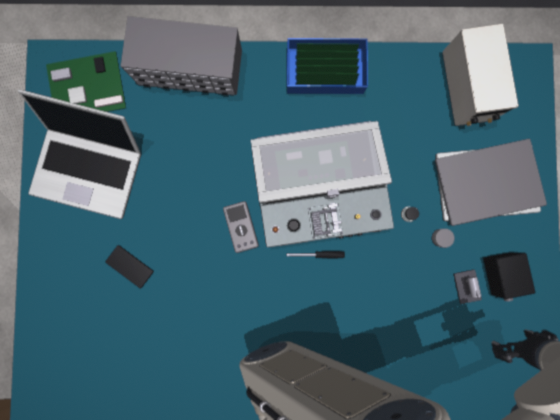

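View pics/side0.png

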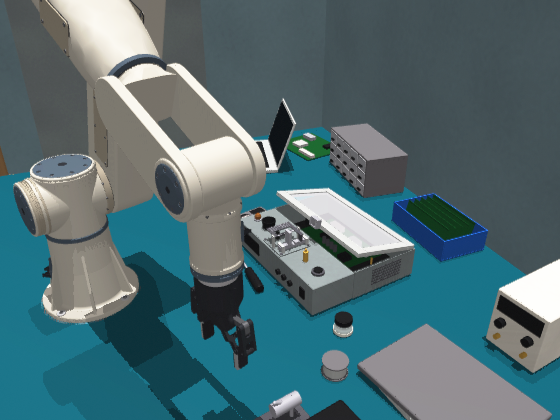

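The top view shows the box at about columns 250–395, rows 125–245, with the bolt fitting near (325,220). The side view shows the lid ajar and the stand-off at (306,255). I'll enlarge the deck in both views.

Run:
```python
import cv2,numpy as np
a=cv2.imread("pics/top0.png")[175:250,250:405];b=cv2.imread("pics/side0.png")[185:320,235:420]
a=cv2.resize(a,None,fx=5,fy=5,interpolation=cv2.INTER_CUBIC);b=cv2.resize(b,None,fx=4,fy=4,interpolation=cv2.INTER_CUBIC)
cv2.imwrite("pics/a.png",a);cv2.imwrite("pics/b.png",b)
```

```text
(no output)
```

View pics/a.png

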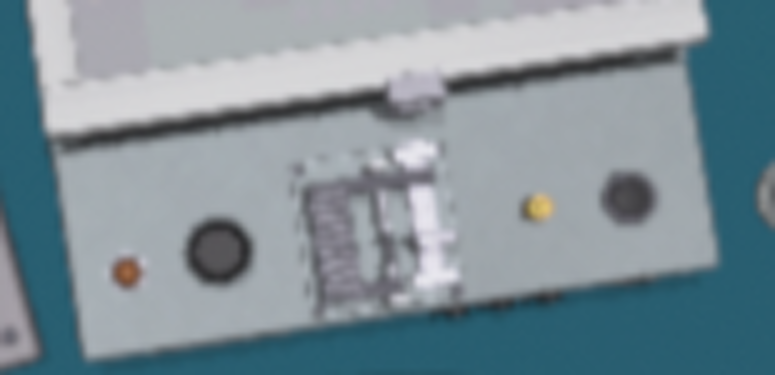

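View pics/b.png

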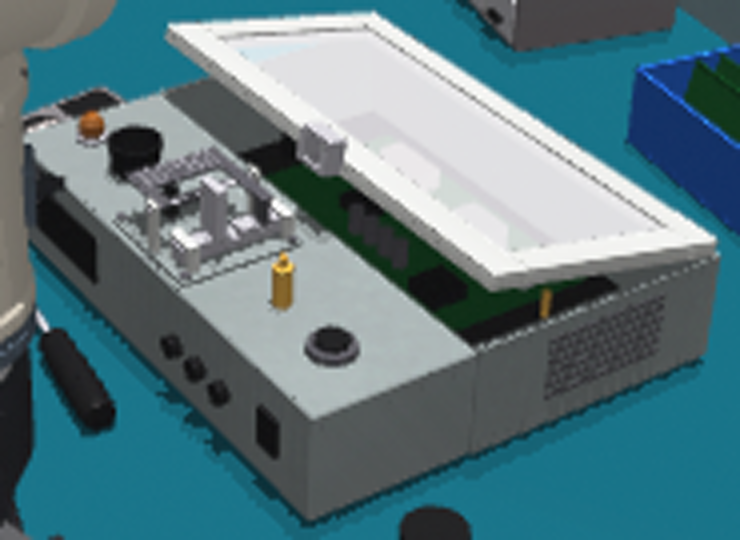

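The crops show these points. In the top crop, the box's front deck corners are at (88,358) and (718,265), the pot at (219,250), the stand-off top at (539,207) and the keeper at (415,92). In the side crop, the front right corner is at (313,418) top and (310,520) bottom, the tab top at (214,180), and the stand-off top and foot at (283,260) and (283,305). Next I fit the box pose.

```bash
cat > h.py <<'E'
import numpy as np,cv2
from scipy.optimize import least_squares
from scipy.spatial.transform import Rotation as R
from plant import manip
C={n:manip.camera_params(n) for n in("top","side")}
def proj(n,P):
    c=C[n];p=R.from_rotvec(c["rotation"]).inv().apply(np.atleast_2d(P)-c["xyz"])
    return np.c_[c["fx"]*p[:,0]/p[:,2]+c["cx"],c["fy"]*p[:,1]/p[:,2]+c["cy"]]
def ray(n,px,z):
    c=C[n];d=R.from_rotvec(c["rotation"]).apply([(px[0]-c["cx"])/c["fx"],(px[1]-c["cy"])/c["fy"],1])
    return c["xyz"]+d*(z-c["xyz"][2])/d[2]
def w(q,P): return R.from_euler('z',q[2]).apply(np.atleast_2d(P))+[q[0],q[1],0]
def tp(p): return (np.array(p)+.5)/5-.5+[250,175]
def sp(p): return (np.array(p)+.5)/4-.5+[235,185]
E
python3 - <<'E'
from h import *
T=[((-170,200,90),(88,358)),((-170,-200,90),(718,265))]
S=[((-170,-200,90),(313,418)),((-170,-200,0),(310,520)),((170,-200,0),(703,360)),((-128,-20,150),(214,180))]
L=[("top",a,tp(b)) for a,b in T]+[("side",a,sp(b)) for a,b in S]
f=lambda q:np.concatenate([proj(n,w(q,a))[0]-b for n,a,b in L])
r=least_squares(f,[600,0,0.1]);q=r.x;print(q,r.fun.reshape(-1,2).round(1).tolist())
inv=lambda P:R.from_euler('z',-q[2]).apply(P-[q[0],q[1],0]).round(0)
print("pot",inv(ray("top",tp((219,250)),116)),"standoff",inv(ray("top",tp((539,207)),128)),inv(ray("side",sp((283,305)),90)))
print("lamp,button",inv(ray("top",tp((126,272)),105)),inv(ray("top",tp((628,197)),105)))
# lid angle from front right corner (top surface)
for a in (.1,.15,.2,.24):
    P=[166-206*np.cos(a)-13*np.sin(a)*-0,-200,91+206*np.sin(a)+13]; print(a,(proj("side",w(q,P))-[235,185])*4,(proj("top",w(q,P))-[250,175])*5)
for k,P in dict(tab=(-132,-20,130),pad=(-120.5,38,130),rail=(-25,60,104),keep=(-48,-20,104)).items(): print(k,w(q,P).round(1),((proj("top",w(q,P))-[250,175])*5).round(),((proj("side",w(q,P))-[235,185])*4).round())
E
```

```text
[ 6.43307713e+02 -9.89142695e+01  1.56193397e-01] [[-1.9, 0.7], [-0.4, 0.1], [0.3, -0.4], [0.1, 2.3], [0.8, -0.4], [0.3, 0.5]]
pot [-115.  105.  116.] standoff [-118.  -90.  128.] [-121.  -92.   90.]
lamp,button [-120.  163.  105.] [-120. -149.  105.]
0.1 [[484.96106755 302.97774749]] [[693.8673644   49.17982508]]
0.15 [[487.68773727 289.04687882]] [[697.99411493  44.98394689]]
0.2 [[491.06096812 274.87692928]] [[702.01423495  39.89841976]]
0.24 [[494.22231416 263.39718482]] [[705.14416329  35.18426338]]
tab [[ 516.  -139.2  130. ]] [[427. 244.]] [[209. 207.]]
pad [[518.4 -80.1 130. ]] [[328. 240.]] [[178. 165.]]
rail [[609.3 -43.5 104. ]] [[266.  93.]] [[274. 146.]]
keep [[ 599.  -126.1  104. ]] [[400. 111.]] [[310. 204.]]
```

```bash
cat >> h.py <<'E'
Q=[643.3,-98.9,0.1562]
def go(P,q=Q):
    "box-frame target for TCP -> row in tool axes (cm, rad)"
    s=manip.get_state();r=R.from_rotvec(s["ee_rot"])
    t=R.from_euler('z',q[2])*R.from_rotvec([np.pi,0,0])
    d=r.inv().apply(w(q,P)[0]-s["ee_pos"])/10;v=(r.inv()*t).as_rotvec()
    b=R.from_euler('z',-q[2]).apply(s["ee_pos"]-[q[0],q[1],0])
    print("t",s["t"],"box",b.round(1),"open",round(s["opening"],1),"F",R.from_euler('z',-q[2]).apply(s["ft_force"]).round(1),"move",d.round(2),v.round(3))
E
python3 -c "
from h import *
go((-25,60,220))"
```

```text
t 0.1 box [-507.3 -416.5  202.9] open 85.3 F [ 0.6 -0.  -0.3] move [ 56.04 -38.15  -1.66] [-0.001  0.     0.182]
```

Emit:
apply_moves(
  series=[2, -1.5, -3, 0, 0, 0, 51, 56, -38, -3, 0, 0, 0.182, 51, 56, -38, -3, 0, 0, 0.182, 51, 56, -38, -3, 0, 0, 0.182, 51, 56, -38, -3, 0, 0, 0.182, 51, 56, -38, -3, 0, 0, 0.182, 51, 56, -38, -3, 0, 0, 0.182, 51, 56, -38, -3, 0, 0, 0.182, 51, 56, -38, -3, 0, 0, 0.182, 51, 56, -38, -3, 0, 0, 0.182, 51],
  force=40,
)

```text
t: 1.1
ee_pos: [489.7, -206.1, 233.5]
ee_rot: [3.132, 0.244, -0.0]
ft_force: [1.2, -0.3, -0.0]
opening: 43.3
```

```bash
python3 -c "
from h import *
go((-25,60,190))"
```

```text
t 1.1 box [-168.4  -82.   233.5] open 43.3 F [ 1.2 -0.5 -0. ] move [ 14.34 -14.21   4.35] [ 0.  0. -0.]
```

Emit:
apply_moves(
  series=[5, -5, 0, 0, 0, 0, 51, 10, -10, 1, 0, 0, 0, 51, 14.3, -14.2, 2.5, 0, 0, 0, 51, 14.3, -14.2, 4.3, 0, 0, 0, 51, 14.3, -14.2, 4.3, 0, 0, 0, 51, 14.3, -14.2, 4.3, 0, 0, 0, 51],
)

```text
t: 1.7
ee_pos: [607.8, -44.2, 189.0]
ee_rot: [-3.131, -0.248, 0.005]
ft_force: [-1.1, -0.2, -0.3]
opening: 43.2
```

Run:
```python
from h import *
go((-25,60,130))
a=manip.read_camera("top")[165:255,250:405,::-1];b=manip.read_camera("side")[185:320,235:420,::-1]
a=cv2.resize(a,None,fx=4,fy=4,interpolation=cv2.INTER_CUBIC);b=cv2.resize(b,None,fx=4,fy=4,interpolation=cv2.INTER_CUBIC)
cv2.imwrite("pics/c.png",b)
```

```text
t 1.7 box [-26.6  59.6 189. ] open 43.2 F [-1.1  0.  -0.3] move [ 0.18 -0.04  5.9 ] [-0.001  0.003  0.002]
```

View pics/c.png

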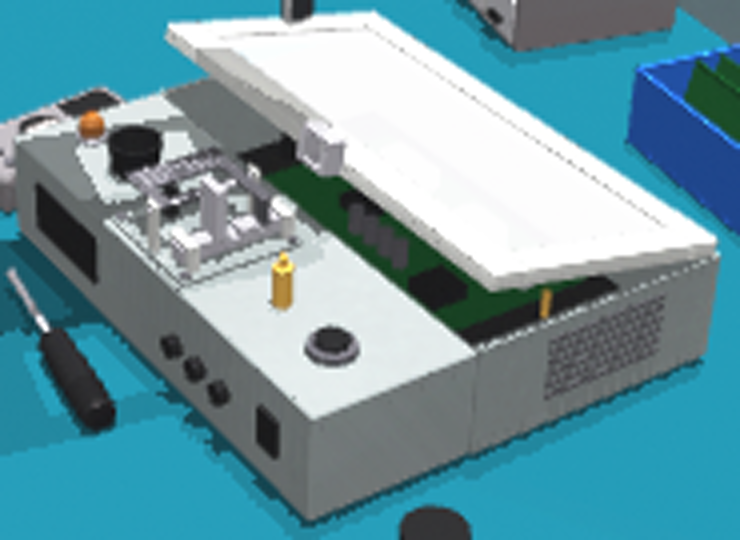

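The tip (one finger visible at (295,20)) hangs clear above the lid's rail, and nothing has moved. The box's front left corner now shows at (18,150). I'll press the lid down now.

Emit:
apply_moves(
  series=[0.1, 0, 1.5, 0, 0, 0, 51, 0.1, 0, 3, 0, 0, 0, 51, 0.1, 0, 4, 0, 0, 0, 51, 0.1, 0, 5, 0, 0, 0, 51, 0.1, 0, 6, 0, 0, 0, 51, 0.1, 0, 6.7, 0, 0, 0, 51, 0.1, 0, 7.3, 0, 0, 0, 51, 0.1, 0, 7.8, 0, 0, 0, 51, 0.1, 0, 8.0, 0, 0, 0, 51],
)

```text
t: 2.7
ee_pos: [609.0, -45.4, 110.3]
ee_rot: [3.132, 0.245, -0.001]
ft_force: [-1.2, 0.3, 2.8]
opening: 43.4
```

Run:
```python
from h import *
go((-25,60,104))
print((proj("side",w(Q,[(-170,200,90),(-170,200,0)]))-[235,185])*4)
```

```text
t 2.7 box [-25.5  58.2 110.3] open 43.4 F [-1.1  0.5  2.8] move [ 0.05 -0.18  0.63] [-0.  0. -0.]
[[ 11.20137082 132.92065707]
 [ 16.45362946 232.53598829]]
```

Emit:
apply_moves(
  series=[0, 0, 0.4, 0, 0, 0, 51, 0, 0, 0.7, 0, 0, 0, 51, 0, 0, 0.9, 0, 0, 0, 51, 0, 0, 0.9, 0, 0, 0, 51],
)

```text
t: 3.1
ee_pos: [609.2, -45.4, 101.3]
ee_rot: [-3.132, -0.244, 0.0]
ft_force: [-0.5, -0.7, -1.1]
opening: 44.0
```

```bash
python3 -c "
from h import *
go((-25,60,104))"
```

```text
t 3.1 box [-25.4  58.2 101.3] open 44.0 F [-0.6 -0.7 -1.1] move [ 0.04 -0.18 -0.27] [-0.  0. -0.]
```

Emit:
apply_moves(
  series=[0, 0, 0.3, 0, 0, 0, 51, 0, 0, 0.5, 0, 0, 0, 51, 0, 0, 0.5, 0, 0, 0, 51],
)

```text
t: 3.4
ee_pos: [609.1, -45.4, 96.3]
ee_rot: [-3.132, -0.245, 0.0]
ft_force: [-0.2, -0.4, -0.3]
opening: 43.7
```

```bash
python3 -c "
from h import *
go((-25,60,104))"
```

```text
t 3.4 box [-25.4  58.2  96.3] open 43.7 F [-0.3 -0.3 -0.3] move [ 0.04 -0.18 -0.77] [-0.  0. -0.]
```

Run:
```python
from h import *
b=manip.read_camera("side")[175:310,235:420,::-1]
cv2.imwrite("pics/d.png",cv2.resize(b,None,fx=4,fy=4,interpolation=cv2.INTER_CUBIC))
```

```text
(no output)
```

View pics/d.png

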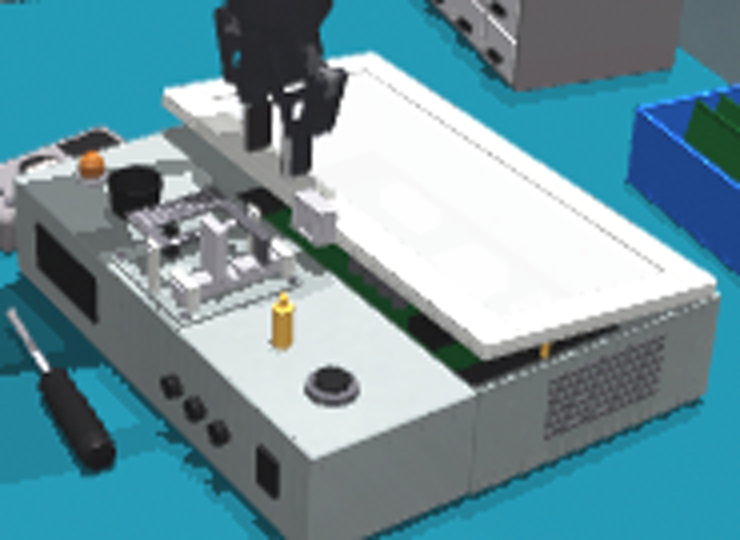

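Run:
```python
from h import *
for y in(29,87):
  for z in (96,104,110,122): print(y,z,((proj("side",w(Q,(-25.4,y,z)))-[235,175])*4).round())
print(((proj("side",w(Q,[(-170,-200,90),(-40,-200,90),(-170,200,90)]))-[235,175])*4).round())
```

```text
29 96 [[297. 214.]]
29 104 [[297. 204.]]
29 110 [[298. 197.]]
29 122 [[298. 183.]]
87 96 [[253. 179.]]
87 104 [[253. 170.]]
87 110 [[253. 163.]]
87 122 [[254. 149.]]
[[313. 455.]
 [480. 388.]
 [ 11. 173.]]
```

The picture shows the lid still ajar by about 0.09 rad. Both fingertips rest on the rail, at (258,152) and (296,172), and they stand 25–35 mm higher than the TCP reading predicts. I'll check that offset against the start picture.

Run:
```python
from h import *
p=np.array([207,-589.4,203]);r=R.from_rotvec([-3.0955,-.5279,0])
for dz in(0,-13,-30):
  for y in(-49,49): print(dz,y,proj("side",p+r.apply([0,y,dz])).round(),proj("top",p+r.apply([0,y,dz])).round())
b=cv2.imread("pics/side0.png")[300:380,180:280]
cv2.imwrite("pics/e.png",cv2.resize(b,None,fx=6,fy=6,interpolation=cv2.INTER_CUBIC))
```

```text
0 -49 [[209. 353.]] [[484. 341.]]
0 49 [[243. 385.]] [[517. 329.]]
-13 -49 [[209. 347.]] [[487. 342.]]
-13 49 [[243. 379.]] [[520. 330.]]
-30 -49 [[208. 340.]] [[490. 344.]]
-30 49 [[243. 372.]] [[523. 332.]]
```

View pics/e.png

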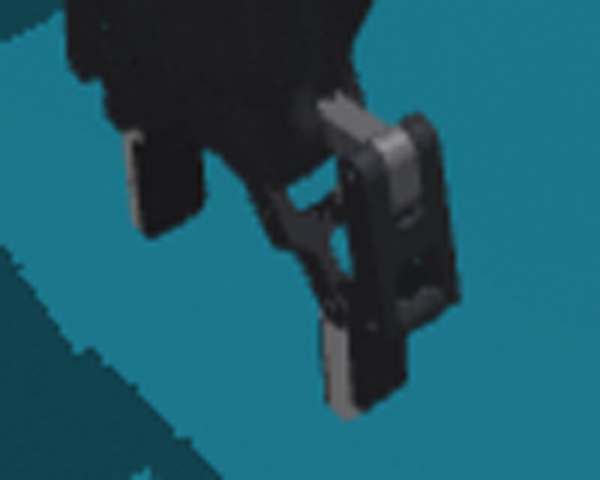

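The start picture agrees: the real tips sit about 25–30 mm above the reported TCP. The hard stop of the lid will calibrate this, so I keep pressing.

Emit:
apply_moves(
  series=[0, 0, 0.4, 0, 0, 0, 51, 0, 0, 0.8, 0, 0, 0, 51, 0, 0, 1.1, 0, 0, 0, 51, 0, 0, 1.3, 0, 0, 0, 51, 0, 0, 1.3, 0, 0, 0, 51],
)

```text
t: 3.95
ee_pos: [609.1, -45.3, 83.1]
ee_rot: [-3.132, -0.244, 0.001]
ft_force: [-0.5, 0.5, 0.1]
opening: 43.1
```

```bash
python3 -c "
from h import *
go((-25,60,104))"
```

```text
t 3.95 box [-25.5  58.2  83.1] open 43.1 F [-0.4  0.6  0.1] move [ 0.05 -0.18 -2.09] [-0.  0. -0.]
```

Emit:
apply_moves(
  series=[0, 0, 0.2, 0, 0, 0, 51, 0, 0, 0.4, 0, 0, 0, 51, 0, 0, 0.4, 0, 0, 0, 51],
)

```text
t: 4.25
ee_pos: [609.2, -45.4, 79.3]
ee_rot: [-3.132, -0.244, -0.0]
ft_force: [-1.3, 0.1, -0.1]
opening: 43.4
```

Emit:
apply_moves(
  series=[0, 0, 0.2, 0, 0, 0, 51, 0, 0, 0.3, 0, 0, 0, 51, 0, 0, 0.3, 0, 0, 0, 51],
)

```text
t: 4.55
ee_pos: [609.2, -45.4, 76.4]
ee_rot: [-3.132, -0.244, -0.0]
ft_force: [-0.2, -0.1, 0.2]
opening: 43.6
```

Emit:
apply_moves(
  series=[0, 0, 0.1, 0, 0, 0, 51, 0, 0, 0.2, 0, 0, 0, 51, 0, 0, 0.2, 0, 0, 0, 51],
)

```text
t: 4.85
ee_pos: [609.2, -45.4, 74.4]
ee_rot: [-3.132, -0.244, 0.0]
ft_force: [0.5, 0.3, 0.4]
opening: 43.9
```

Run:
```python
from h import *
go((-25,60,104))
b=manip.read_camera("side")[175:310,235:420,::-1]
cv2.imwrite("pics/f.png",cv2.resize(b,None,fx=4,fy=4,interpolation=cv2.INTER_CUBIC))
```

```text
t 4.85 box [-25.4  58.2  74.4] open 43.9 F [0.5 0.2 0.4] move [ 0.04 -0.18 -2.96] [-0.     0.    -0.001]
```

View pics/f.png

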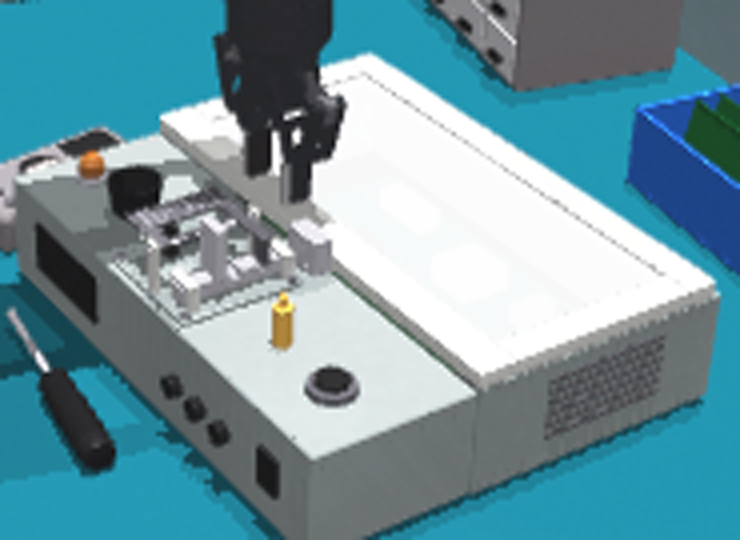

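The lid now looks practically flush, with its corner at (483,373), and the tips are on the rail at (257,175) and (298,200). I press on until the stop gives a clear force.

Emit:
apply_moves(
  series=[0, 0, 0.1, 0, 0, 0, 51, 0, 0, 0.2, 0, 0, 0, 51, 0, 0, 0.2, 0, 0, 0, 51],
)

```text
t: 5.2
ee_pos: [609.3, -45.4, 74.3]
ee_rot: [3.132, 0.244, 0.001]
ft_force: [-7.1, 0.4, 17.0]
opening: 44.0
```

Emit:
apply_moves(
  series=[0, 0, 0.1, 0, 0, 0, 51, 0, 0, 0.2, 0, 0, 0, 51, 0, 0, 0.2, 0, 0, 0, 51],
)

```text
t: 5.5
ee_pos: [609.4, -45.4, 74.1]
ee_rot: [3.132, 0.244, 0.001]
ft_force: [-13.1, 0.9, 35.7]
opening: 43.8
```

The lid is at its hard stop: TCP z 74.3 corresponds to tip z 104, so the tip offset is 29.7 mm. I raise the tool and go above the paddle and tab, with the tip at about z 165 (TCP 135).

```bash
python3 -c "
from h import *
go((-150,9,137))"
```

```text
t 5.5 box [-25.2  58.2  74.1] open 43.8 F [-12.8   2.9  35.7] move [-12.48   4.92  -6.3 ] [ 0.    -0.001 -0.   ]
```

Emit:
apply_moves(
  series=[0, 0, -2, 0, 0, 0, 51, 0, 0, -4.5, 0, 0, 0, 51, -2, 1, -6.7, 0, 0, 0, 51, -6, 3, -6.7, 0, 0, 0, 51, -10, 4.5, -6.7, 0, 0, 0, 51, -12.5, 4.9, -6.7, 0, 0, 0, 51, -12.5, 4.9, -6.7, 0, 0, 0, 51, -12.5, 4.9, -6.7, 0, 0, 0, 51],
)

```text
t: 6.3
ee_pos: [493.7, -113.4, 137.9]
ee_rot: [3.132, 0.243, 0.002]
ft_force: [-0.6, -0.2, 0.7]
opening: 43.7
```

Run:
```python
from h import *
go((-150,9,137))
a=manip.read_camera("side")[195:295,235:350,::-1]
cv2.imwrite("pics/g.png",cv2.resize(a,None,fx=6,fy=6,interpolation=cv2.INTER_CUBIC))
for y in(-20,38): print(((proj("side",w(Q,[(-161,y,166),(-139,y,166)]))-[235,195])*6).round().tolist())
print(((proj("side",w(Q,[(-132,-20,150),(-132,-20,110),(-157,38,130),(-84,38,130),(-170,-200,90)]))-[235,195])*6).round().tolist())
```

```text
t 6.3 box [-150.     8.9  137.9] open 43.7 F [-0.7 -0.1  0.7] move [ 0.   -0.01  0.09] [ 0.    -0.001 -0.001]
[[258.0, 201.0], [300.0, 187.0]]
[[191.0, 144.0], [233.0, 131.0]]
[[313.0, 213.0], [313.0, 288.0], [200.0, 209.0], [334.0, 165.0], [469.0, 562.0]]
```

View pics/g.png

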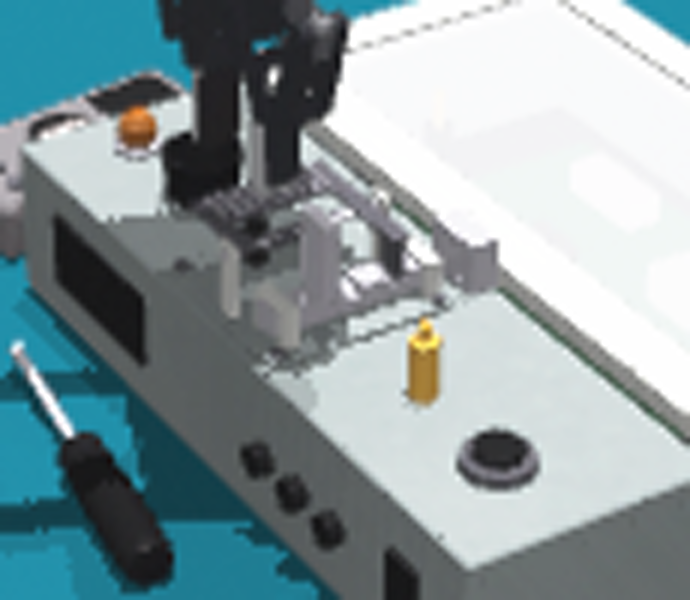

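Tab top is at (320,205), the paddle runs from (200,205) to (325,165), and the fingertips end at about (284,180) and (222,145). All agree with the prediction to a few mm, so the right finger is in front of the tab and the left one over the paddle. I descend.

Emit:
apply_moves(
  series=[0, 0, 1, 0, 0, 0, 51, 0, 0, 2, 0, 0, 0, 51, 0, 0, 2.9, 0, 0, 0, 51, 0, 0, 3.4, 0, 0, 0, 51, 0, 0, 3.6, 0, 0, 0, 51, 0, 0, 3.8, 0, 0, 0, 51, 0, 0, 3.8, 0, 0, 0, 51],
)

```text
t: 7.05
ee_pos: [493.1, -113.0, 99.5]
ee_rot: [-3.132, -0.244, 0.001]
ft_force: [-1.9, 1.3, 2.7]
opening: 43.1
```

Emit:
apply_moves(
  series=[0, 0, 0.2, 0, 0, 0, 51, 0, 0, 0.4, 0, 0, 0, 51, 0, 0, 0.4, 0, 0, 0, 51],
)

```text
t: 7.35
ee_pos: [493.4, -113.1, 95.7]
ee_rot: [-3.132, -0.244, -0.0]
ft_force: [-2.5, 3.3, 5.2]
opening: 43.4
```

Emit:
apply_moves(
  series=[0, 0, 0.1, 0, 0, 0, 51, 0, 0, 0.2, 0, 0, 0, 51, 0, 0, 0.2, 0, 0, 0, 51],
)

```text
t: 7.65
ee_pos: [493.4, -113.1, 93.8]
ee_rot: [-3.132, -0.244, -0.0]
ft_force: [-3.1, 2.1, 5.4]
opening: 43.7
```

Emit:
apply_moves(
  series=[0, 0, 0.1, 0, 0, 0, 51, 0, 0, 0.2, 0, 0, 0, 51, 0, 0, 0.2, 0, 0, 0, 51],
)

```text
t: 7.95
ee_pos: [493.5, -113.1, 92.7]
ee_rot: [-3.132, -0.244, -0.001]
ft_force: [-6.4, 2.3, 17.4]
opening: 43.9
```

The paddle is at its stop. I ease off slightly and slide forward.

Emit:
apply_moves(
  series=[0, 0, -0.04, 0, 0, 0, 51, 0.3, 0, -0.04, 0, 0, 0, 51, 0.6, 0, -0.04, 0, 0, 0, 51, 0.8, 0, -0.04, 0, 0, 0, 51, 1.0, 0, -0.04, 0, 0, 0, 51, 1.2, 0, -0.04, 0, 0, 0, 51, 1.2, 0, -0.04, 0, 0, 0, 51],
)

```text
t: 8.65
ee_pos: [502.6, -111.0, 92.4]
ee_rot: [-3.131, -0.245, 0.008]
ft_force: [-14.1, 1.7, 19.6]
opening: 43.4
```

Run:
```python
from h import *
go((-118,9,93))
a=manip.read_camera("side")[195:295,235:350,::-1]
cv2.imwrite("pics/i.png",cv2.resize(a,None,fx=6,fy=6,interpolation=cv2.INTER_CUBIC))
```

```text
t 8.65 box [-140.9    9.9   92.4] open 43.4 F [-13.6   3.8  19.6] move [ 2.28  0.09 -0.07] [-0.001  0.005  0.   ]
```

View pics/i.png

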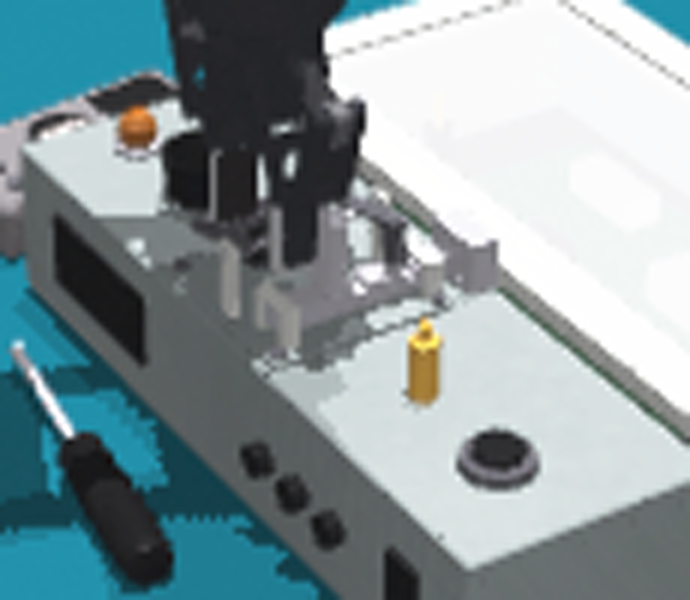

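The right finger (tip at 300,262) is now against the tab, and the left finger presses the paddle. I keep pushing.

Emit:
apply_moves(
  series=[0.2, 0, -0.06, 0, 0, 0, 51, 0.4, 0, -0.06, 0, 0, 0, 51, 0.6, 0, -0.06, 0, 0, 0, 51, 0.8, 0, -0.06, 0, 0, 0, 51, 0.8, 0, -0.06, 0, 0, 0, 51],
)

```text
t: 9.2
ee_pos: [511.4, -109.8, 92.9]
ee_rot: [-3.131, -0.245, 0.005]
ft_force: [-9.1, 2.0, 13.7]
opening: 43.2
```

```bash
python3 -c "
from h import *
go((-118,9,93))"
```

```text
t 9.2 box [-132.     9.8   92.9] open 43.2 F [-8.7  3.4 13.7] move [ 1.4   0.08 -0.02] [-0.001  0.003 -0.   ]
```

It moves freely, at about 11 mm of bolt travel. I continue slowly to the end stop.

Emit:
apply_moves(
  series=[0.2, 0, 0, 0, 0, 0, 51, 0.4, 0, 0, 0, 0, 0, 51, 0.6, 0, 0, 0, 0, 0, 51, 0.8, 0, 0, 0, 0, 0, 51, 1.0, 0, 0, 0, 0, 0, 51, 1.2, 0, 0, 0, 0, 0, 51, 1.2, 0, 0, 0, 0, 0, 51],
)

```text
t: 9.9
ee_pos: [523.4, -107.9, 92.9]
ee_rot: [-3.131, -0.245, 0.005]
ft_force: [-8.1, 3.6, 13.3]
opening: 43.8
```

```bash
python3 -c "
from h import *
go((-118,9,93))"
```

```text
t 9.9 box [-119.9    9.7   92.9] open 43.8 F [-7.5  4.8 13.3] move [ 0.19  0.07 -0.01] [-0.001  0.003 -0.   ]
```

Emit:
apply_moves(
  series=[0.15, 0, 0, 0, 0, 0, 51, 0.3, 0, 0, 0, 0, 0, 51, 0.4, 0, 0, 0, 0, 0, 51, 0.4, 0, 0, 0, 0, 0, 51],
)

```text
t: 10.3
ee_pos: [523.7, -107.7, 92.7]
ee_rot: [-3.131, -0.245, 0.015]
ft_force: [-22.2, -1.9, 25.2]
opening: 43.2
```

```bash
python3 -c "
from h import *
go((-118,9,93))"
```

```text
t 10.3 box [-119.5    9.9   92.7] open 43.2 F [-22.3   1.5  25.2] move [ 0.15  0.09 -0.03] [-0.002  0.01  -0.   ]
```

The hard stop comes after about 25 mm of travel, so the bolt is home with the paddle held. I back off the tab a little, then lift straight up.

Emit:
apply_moves(
  series=[-0.3, 0, 0, 0, 0, 0, 51, -0.6, 0, 0, 0, 0, 0, 51, -0.6, 0, -0.5, 0, 0, 0, 51, -0.6, 0, -1.5, 0, 0, 0, 51, -0.6, 0, -4, 0, 0, 0, 51, -0.6, 0, -8, 0, 0, 0, 51, -0.6, 0, -12, 0, 0, 0, 51, -0.6, 0, -15, 0, 0, 0, 51, -0.6, 0, -15, 0, 0, 0, 51],
)

```text
t: 11.2
ee_pos: [525.7, -109.5, 247.6]
ee_rot: [3.129, 0.244, 0.012]
ft_force: [-0.2, 0.5, 0.7]
opening: 43.3
```

Run:
```python
from h import *
go((-118,9,93))
a=manip.read_camera("side")[195:295,235:350,::-1]
cv2.imwrite("pics/j.png",cv2.resize(a,None,fx=6,fy=6,interpolation=cv2.INTER_CUBIC))
print(((proj("side",w(Q,[(-132,-20,150),(-107,-20,150),(-103,-20,150)]))-[235,195])*6).round().tolist())
```

```text
t 11.2 box [-117.8    7.8  247.6] open 43.3 F [-0.1  0.5  0.7] move [-0.13 -0.17 15.46] [ 0.004 -0.007 -0.   ]
[[313.0, 213.0], [360.0, 198.0], [368.0, 195.0]]
```

View pics/j.png

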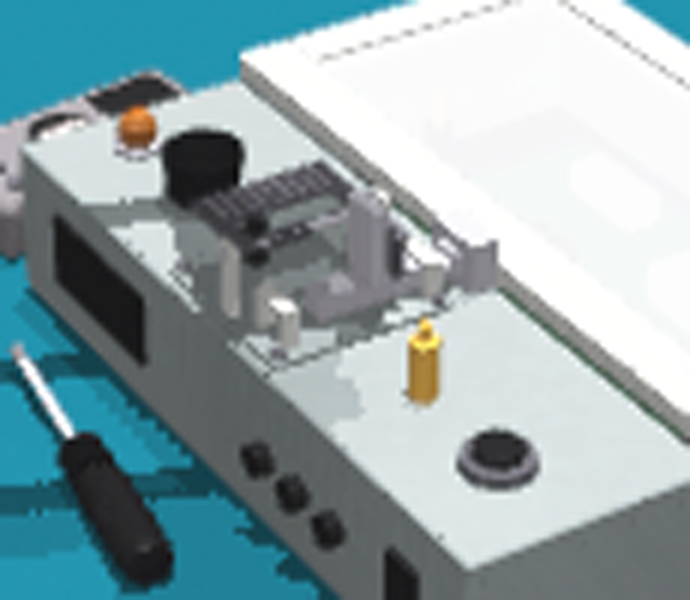

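The tab top is now at (368,192), where it should be when home (predicted about (366,196)). The paddle is back at its up position, from (200,205) to (330,165). The lid is shut, and the pot and stand-off stand where they were. I hand in.

```bash
python3 -c "
from plant import manip
print(manip.sign_off())"
```

```text
the job is handed in; nothing more can be done
None
```

I pushed the lid shut to its hard stop. With the left fingertip I held the paddle down at its stop while the right fingertip pushed the tab about 25 mm, until it hit the end stop. Then I backed off and lifted clear. The job was handed in at about 11 s.

**Last checks:**
- **Bolt:** the tab was seen within about a pixel of where it should be when fully home.
- **Catch:** the paddle had sprung back to its up position.
- **Lid:** it looked flush.
- **Pot, stand-off, screwdriver and multimeter:** the last picture showed no visible movement of these. It did not cover the jar, spool or phone, which the arm stayed well away from while working.
- **Robot:** it was clear of everything, with the force reading about zero.

**Disagreements:**
- **Fingertip height:** the real fingertips stood about 30 mm above the reported TCP, more than the 13 mm at most that I expected. I calibrated this on the lid's hard stop.
- **Box fit:** the box's front left corner was off by about 4 px from my fitted pose. This did not affect the work.
- **Force:** it briefly reached about 36 N along z (about 38 N in total) while pressing the fingertips on the shut lid.
- **Pictures:** I viewed 10, the full budget.

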